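# Press the battery pack down and slide it under the drag spring of its charging cradle

### The job

The label printer's blue battery pack lies loosely in its white charging cradle, nose propped up by a sprung roller. With the fingertips in the trough across its top, press it down hard and, keeping it pressed, push it forward under the cross-bar and the steel drag spring until it is fully home against the end stop; then let go so that it stays there, lying flat. Do not lift the pack out, and leave the vial, the stamp and the gauze pack beside the cradle alone.

Things in the scene. Friction and masses are not known exactly. Their poses are not given: they have to be found in the camera images.
- cradle: White charging cradle fixed to the worktop, 208 x 92 mm. Origin on the worktop under the middle of the front face of its cross-bar; +x: the pack slides home, z up. Base x = -151 to 57 mm, channel floor 16 mm above the worktop, side walls 28 mm high. Small lips over the pack's rear ears (x = -142 to -75 mm, 58 mm apart, to 28 mm high) keep its tail down.
- cross_bar (a point): Middle of the lower front edge of the aluminium cross-bar, straight above the cradle's origin, 40.5 mm above the worktop. The bar is 7 mm thick (x), 84 mm long, its top 52 mm above the worktop. The propped-up nose butts against it unless the pack is pressed flat on the channel floor; a flat pack passes 2.5 mm under it. The steel drag spring sits just behind.
- end_stop (a point): Middle of the lower edge of the grey end stop's face, 30 mm beyond the front of the cross-bar, on the channel floor. It is rigid. The parts behind it are at most 49 mm high. Pack and channel are slick: sliding home under the spring takes roughly 10 to 15 N. Once let go, the drag spring holds the nose down; the tail may rise 2 to 3 mm against the lips, which counts as flat.
- battery_pack: Blue loose battery pack, 124 long (x) x 64 wide (y, over its black ears; body 56) x 22 mm high, about 0.4 kg, in the cradle's channel with 1.5 mm play at each side. Origin at the centre of its underside; +x points to the nose (the cradle's +x), z out of its top. It starts about 0.07 rad nose up, tail on the channel floor, nose 6 to 16 mm short of the cross-bar.
- pack_nose (a point): Middle of the pack's lower front edge (62 mm ahead of its origin). When fully home and flat it lies at x = 30 mm in the cradle's frame, 16 mm above the worktop.
- press_trough (a point): Centre of the floor of the ribbed trough across the pack's top, 2 mm behind the pack's origin, 64 mm behind its nose, 12 mm above its underside. The trough is 40 mm long (x), 10 mm deep, open at the sides. A fingertip presses on its floor and pushes its front wall. Its floor is 28 mm above the worktop when flat. Pressing flat here takes about 11 N; 15 to 20 N keeps it flat while it slides.
- lift_roller (a joint): How far the sprung black roller in the channel floor (22 mm before the cross-bar) is pressed down, in m: 0 = up, standing 8 mm proud; about 0.008 = flush, pack flat. It pushes up with 5.4 N at 0 and 8 N when flush.
- drag_leaf (a joint): Lift angle of the steel drag spring behind the cross-bar, rad: 0 = at rest, its crown 1.5 mm below the top of a seated pack; about 0.07 when it rides on the pack, pressing down on it with about 6 N.
- vial: Small white vial with red cap, 26 mm wide and 54 mm high, standing at the cradle's left; to be left alone. Origin at the centre of its underside.
- stamp: Red stamp with black handle, 26 x 42 x 62 mm, standing at the cradle's right; to be left alone. Origin at the centre of its underside.
- gauze_pack: Flat white gauze pack, 52 x 75 x 9 mm, lying at the cradle's left; to be left alone. Origin at the centre of its underside.

How it is judged (in metres and radians):
On the way:
1. the pack is pressed down, its nose still before or only entering under the cross-bar (value of joint lift_roller above 0.004 m and x of pack_nose in the frame of cradle below 0.008 m and contact force between the fingers and battery_pack above 3 N), for 0.05 s.
At the end, for the whole second after the job is handed in: The pack lies flat in the channel (within 0.035 rad, nose not more than 3 mm up), its nose within 4 mm of the end stop, the drag spring riding on it and the roller held down, at rest; vial, stamp and gauze pack within 15 mm of where they stood (x of pack_nose in the frame of cradle above 0.026 m and z of pack_nose in the frame of cradle below 0.019 m and angle between battery_pack's own z axis and vertical below 0.035 rad and value of joint lift_roller above 0.005 m and value of joint drag_leaf above 0.03 rad and linear speed of battery_pack below 0.01 m/s and distance of each of vial, stamp, gauze_pack from where it was at the start of the episode below 0.015 m); the robot touches nothing.
It fails at once if the pack is lifted (its middle more than about 12 mm above where it lies) (height (world z) of battery_pack above 0.033 m).
It fails at once if the vial, the stamp or the gauze pack is moved by more than 15 mm (distance of any of vial, stamp, gauze_pack from where it was at the start of the episode above 0.015 m).
It also fails if it takes over 29 s, if anything falls off the work surface, if the arm or the gripper's body presses on something with over 40 N, if the wrist force passes 120 N, or if a joint passes its speed limit or range.

### The arm

A 6-joint arm with a two-finger parallel gripper is mounted at the origin on a cart in front of the work surface, level with it; the furniture and walls round the work are solid. World frame = base frame: x ahead of the robot, y to its left, z up, the work surface at z = 0. Lengths are in mm, angles in rad, forces in N, time in s.
With the tool pointing down it reaches from about 350 to 775 mm from the base axis. Payload 7.3 kg.
Tool frame: the origin (TCP) lies midway between the tips of the shut fingers; the grasp point (between the pads) lies bot.tcp_to_grasp behind it (bot.tcp_to_grasp is the distance from the TCP to the grasp point, in mm); z points along the fingers, y is the direction in which the jaws open and shut (so a half turn about z gives the same grasp; the last joint's range is limited). The gripper opens to 92 mm and grips with 3 to 60 N. Pads are 19 mm wide; open, the fingers measure 130 mm over their backs; the gripper's body (75 mm by 190 mm) begins 47 mm behind the grasp point.
Start: joints at [1.143, 0.342, 1.524, -0, 1.275, -0.146], TCP at [145.979, 504.316, 226.741] pointing down, gripper open.
Joint ranges: [-2.53, 2.53], [-0.77, 2.02], [0.04, 2.7], [-1, 4.14], [0.28, 2.66], [-3.11, 3.11]. Speed limits (rad/s): [2.57, 2.57, 3.14, 3.14, 3.14, 3.14].

### API

Orientations are given as [roll, pitch, yaw] about the fixed x, y, z axes, in that order (R = Rz(yaw) Ry(pitch) Rx(roll)).
In Python, from plant import bot gives the robot as it stands.
- The arm moves only by the shell command python3 -m inch 'ROWS'. ROWS is JSON, one flat list of numbers, 7 for each row, row after row: the shift along the world's x, y, z in cm, then the turn, a rotation vector about the world's x, y, z in degrees, then the gripper command: -1 is shut, 1 is fully open, values between are in proportion. In form: [tx, ty, tz, ax, ay, az, fingers, tx, ty, tz, ax, ay, az, fingers, ...]. A call has exactly 5 rows; each row is the pose to reach, as a shift and turn from the pose measured when the call began; what a row does not reach only later rows make up. A row lasts 1/10 s, in which the tool goes at most 50 mm and 8.59 degrees, less where a joint would pass 70% of its speed; a pose out of reach is approached as far as the arm can. A call with a gripper value outside its range is refused whole. The fingers move at their own pace and stop on an object; the grip force is fixed at half the most. Time passes only in rows, so rows that repeat a pose let the fingers close, or fill a call up. It gives the time, the measured TCP pose, the force and the opening at its end, in the units of the state.
- bot.get_obs(): the state, without advancing time (a new reading comes with each control period).
- bot.capture(name): name is "side" or "top"; returns the picture (420x560x3 uint8, red, green, blue); there is no depth.
- bot.calibration(name): a dict with "fx", "fy", "cx", "cy" (pixels), "k1" (the pictures are not rectified: a ray, as slopes to the right and down, at radius r is drawn at 1 + k1 r^2 times it, then the intrinsics apply), "cam_to_world" (4x4, takes a point from camera to world coordinates). Camera axes: x right, y down, z forward; pixel columns grow to the right and rows downward; lengths in mm; the calibration is good to about 2 mm. A picture is of the moment at which its call begins. calibration takes no time and is no camera call.
- bot.close_job(): hands the job in, once; it reports no verdict.
The state is a dict: "time": time; "joint_positions": joint angles; "dq": joint speeds; "tau": joint torques, N m; "tool_pos": TCP position; "tcp_rot": TCP orientation; "contact_force": force on the tool from outside, world axes, zero at the start; "moment": the same for the moment, N m; "grip_width": finger opening in mm.
Only numpy, scipy, OpenCV 4.12 (cv2) and the standard library are available. Lean on these libraries where they do the work, as an engineer would, in place of code of your own. Each camera call takes 0.05 s, during which the arm holds its last target.

## Working session

There is one attempt and no reset: what is moved stays moved. The work goes in short steps, Python scripts to look and compute and a shell command to move; the robot and the scene stay as the last step left them, time stands still between calls to the robot, and variables do not carry over. Pictures are saved under pics/ and viewed, and the job is handed in when it is done.

```bash
mkdir -p pics; ls; python3 - <<'E'
from plant import bot
import cv2
for n in("side","top"):
    cv2.imwrite(f"pics/{n}0.png",bot.capture(n)[:,:,::-1]); print(bot.calibration(n))
print(bot.get_obs(),bot.tcp_to_grasp)
E
```

```text
pics
{'fx': 480.8299007693041, 'fy': 480.8299007693041, 'cx': 288.305402347116, 'cy': 207.93638420975347, 'k1': -0.05669506382694772, 'cam_to_world': array([[ 9.64977680e-01, -1.58520023e-01,  2.09020287e-01,
         4.02419099e+02],
       [-2.62070963e-01, -5.46993237e-01,  7.95057991e-01,
        -6.21693593e+02],
       [-1.16999278e-02, -8.21991363e-01, -5.69379760e-01,
         5.39275670e+02],
       [ 0.00000000e+00,  0.00000000e+00,  0.00000000e+00,
         1.00000000e+00]])}
{'fx': 406.08957094111497, 'fy': 406.08957094111497, 'cx': 281.13414279679097, 'cy': 208.65874745707666, 'k1': -0.08300222077883541, 'cam_to_world': array([[ 8.05264227e-02, -9.70264975e-01,  2.28257254e-01,
         3.83663392e+02],
       [-9.96748726e-01, -7.77581975e-02,  2.11101889e-02,
         4.66959243e+01],
       [-2.73360422e-03, -2.29215056e-01, -9.73371967e-01,
         8.76004493e+02],
       [ 0.00000000e+00,  0.00000000e+00,  0.00000000e+00,
         1.00000000e+00]])}
{'time': 0.1, 'joint_positions': array([ 1.14301881e+00,  3.42634588e-01,  1.52495021e+00, -2.36838052e-05,
        1.27539640e+00, -1.46036032e-01]), 'dq': array([ 2.79210319e-04, -3.33393411e-03, -2.00166123e-03, -9.84728845e-04,
       -3.44667429e-04, -2.79706079e-05]), 'tau': array([-2.19267258e-05, -4.32003808e+01, -2.44695354e+01,  7.18491711e-02,
        5.25767764e-02, -4.33873311e-05]), 'tool_pos': array([145.81092525, 503.95297143, 226.1140194 ]), 'tcp_rot': array([-3.14021560e+00, -1.79649371e-04,  2.85985796e+00]), 'contact_force': array([0.5059899 , 0.27458592, 0.66154591]), 'moment': array([-0.04326952, -0.01359761, -0.02156183]), 'grip_width': 91.81164344312654} 18.8
```

View pics/side0.png

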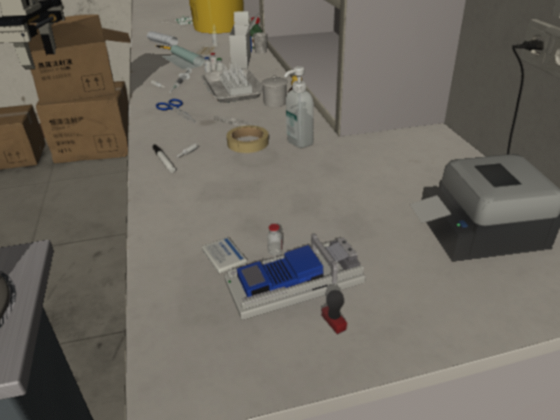

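View pics/top0.png

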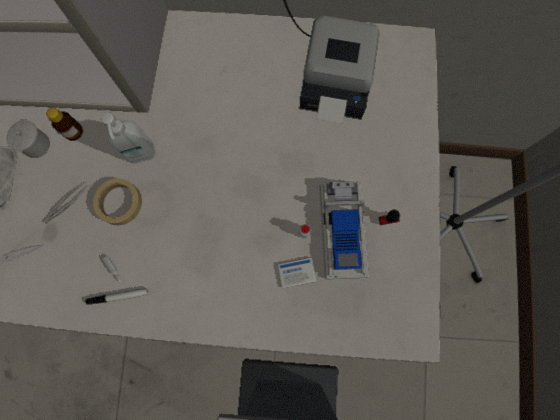

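The side view shows the blue pack near (280,268), the cross-bar near (325,255), and the stamp in front near (335,310). In the top view the pack is near (346,238) with its nose towards the top of the image. The vial is at (305,230) and the stamp at (390,217). I'll zoom in and measure.

```bash
cat > h.py <<'E'
import numpy as np, cv2
from plant import bot
def pix2ray(n,u,v):
    c=bot.calibration(n); xd=np.array([(u-c['cx'])/c['fx'],(v-c['cy'])/c['fy']])
    p=xd.copy()
    for _ in range(20): p=xd/(1+c['k1']*(p@p))
    T=c['cam_to_world']; return T[:3,3],T[:3,:3]@np.array([p[0],p[1],1])
def onz(n,u,v,z):
    o,d=pix2ray(n,u,v); return o+d*(z-o[2])/d[2]
def proj(n,P):
    c=bot.calibration(n);T=c['cam_to_world'];q=T[:3,:3].T@(np.array(P)-T[:3,3]);p=q[:2]/q[2];p=p*(1+c['k1']*(p@p))
    return p[0]*c['fx']+c['cx'],p[1]*c['fy']+c['cy']
E
python3 - <<'E'
from h import *
t=cv2.imread('pics/top0.png');s=cv2.imread('pics/side0.png')
cv2.imwrite('pics/t1.png',cv2.resize(t[165:295,270:410],None,fx=4.5,fy=4.5,interpolation=cv2.INTER_CUBIC))
cv2.imwrite('pics/s1.png',cv2.resize(s[215:335,195:375],None,fx=4.4,fy=4.4,interpolation=cv2.INTER_CUBIC))
E
```

```text
(no output)
```

View pics/t1.png

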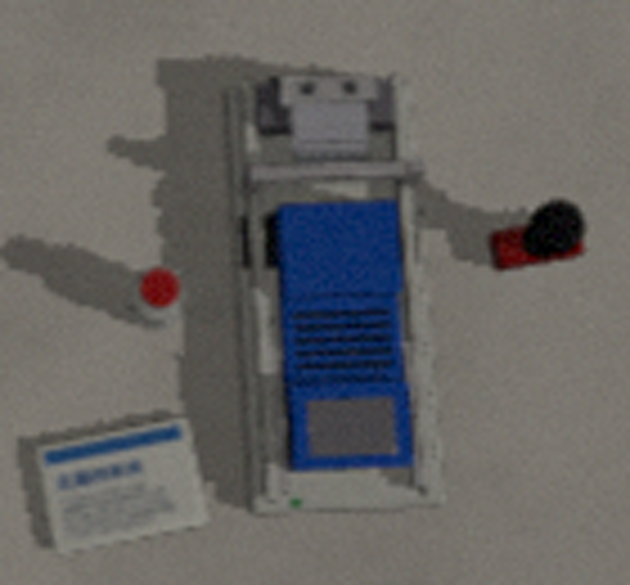

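View pics/s1.png

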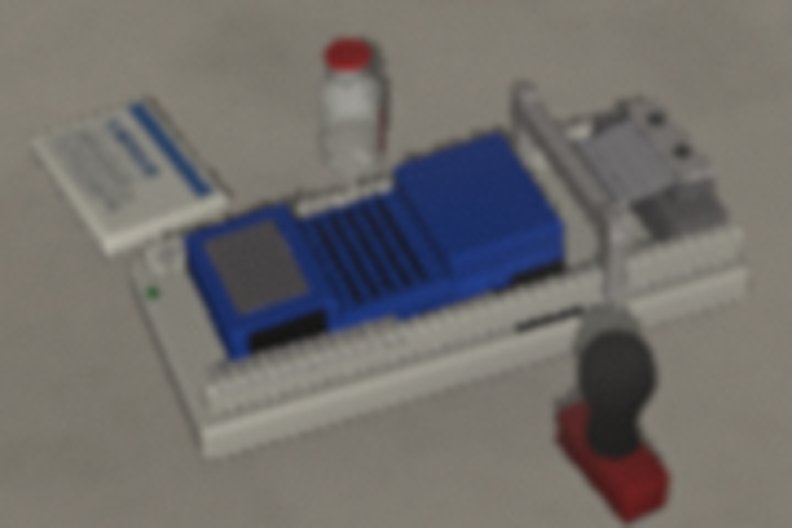

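The crops show the pack's trough at about (345,243) in the top view, with free ribs, and the cross-bar at crop row 170. Next I'll work out the world coordinates.

```bash
python3 - <<'E'
from h import *
np.set_printoptions(precision=1,suppress=True)
T=lambda x,y:(270+(x+.5)/4.5-.5,165+(y+.5)/4.5-.5)
S=lambda x,y:(195+(x+.5)/4.4-.5,215+(y+.5)/4.4-.5)
a=onz('side',*S(207,457),0);b=onz('side',*S(746,294),0)
print('base near edge',a,b,np.hypot(*(b-a)[:2]),'yaw',np.degrees(np.arctan2((b-a)[1],(b-a)[0])))
# cross bar top ends z=52, top view
l=onz('top',*T(248,180),52);r=onz('top',*T(423,172),52);d=l-r
print('bar front top',l,r,np.hypot(*d[:2]),'yaw',np.degrees(np.arctan2(d[1],d[0]))-90,(l+r)/2)
l=onz('side',*S(522,88),52);r=onz('side',*S(606,208),52);d=l-r
print('bar side',l,r,np.hypot(*d[:2]),np.degrees(np.arctan2(d[1],d[0]))-90,(l+r)/2)
# rear base edge top view
for p in [(255,512),(442,505)]: print('rear',onz('top',*T(*p),16))
for p,z in [((280,205),46),((400,203),46),((413,468),38),((290,470),38)]: print('pack',onz('top',*T(*p),z))
print('trough ends',[onz('top',*T(*p),32) for p in [(285,295),(407,293),(285,385),(409,382)]])
for p,z in [((190,235),38),((237,356),38),((562,232),46),((498,133),46)]: print('packside',onz('side',*S(*p),z))
print('trough side',[onz('side',*S(*p),38) for p in [(290,207),(395,190)]])
print('vial',onz('top',*T(160,290),54),'stamp',onz('top',*T(555,228),62), [onz('side',*S(348,52),54),onz('side',*S(618,365),55)])
E
```

```text
base near edge [ 458.3 -127.6    0. ] [ 663.4 -103.7    0. ] 206.48610483218673 yaw 6.662414493947676
bar front top [592.8 -25.6  52. ] [ 603.2 -106.9   52. ] 81.9684541066776 yaw 7.281046122911505 [598.  -66.2  52. ]
bar side [600.5 -27.2  52. ] [ 608. -100.   52.] 73.23345055026283 5.8820680191456205 [604.3 -63.6  52. ]
rear [443.1 -41.1  16. ]
rear [ 453.  -128.4   16. ]
pack [583.6 -41.7  46. ]
pack [589.  -97.7  46. ]
pack [ 467. -110.   38.]
pack [461.8 -53.8  38. ]
trough ends [array([543.8, -47.8,  32. ]), array([ 549.3, -105.1,   32. ]), array([501.4, -50.1,  32. ]), array([ 507.3, -107.7,   32. ])]
packside [467.9 -58.3  38. ]
packside [ 472.2 -121.5   38. ]
packside [ 591.7 -101.3   46. ]
packside [586.3 -43.1  46. ]
trough side [array([505.2, -53.3,  38. ]), array([543.9, -54.7,  38. ])]
vial [537.4  11.8  54. ] stamp [ 579.  -166.7   62. ] [array([542.7,  10.1,  54. ]), array([ 585.3, -175.4,   55. ])]
```

Cradle yaw is about 6.5°, its origin about (600,-66) and the trough centre about (524,-77.5). The shut fingers have to turn about +22.6° so the jaws lie across the trough. I'll start the transit high with the gripper shutting.

```bash
python3 -m inch '[2.7,-4.2,0,0,0,4.5,-1, 5.4,-8.4,0,0,0,9,-1, 8.2,-12.5,0,0,0,13.5,-1, 10.9,-16.7,0,0,0,18,-1, 13.6,-20.9,0,0,0,22.6,-1]'; python3 -m inch '[2.7,-4.2,0,0,0,0,-1, 5.4,-8.4,0,0,0,0,-1, 8.2,-12.5,0,0,0,0,-1, 10.9,-16.7,0,0,0,0,-1, 13.6,-20.9,0,0,0,0,-1]'
```

```text
time: 0.6
tool_pos: [282.3, 293.2, 226.0]
tcp_rot: [-3.14, -0.0, -3.025]
contact_force: [0.7, -0.5, 0.1]
grip_width: 56.5
time: 1.1
tool_pos: [418.2, 83.2, 225.9]
tcp_rot: [-3.14, -0.0, -3.025]
contact_force: [1.0, 0.3, -0.8]
grip_width: 16.6
```

```bash
python3 -m inch '[2.6,-4,-0.5,0,0,0,-1, 5.2,-8,-2,0,0,0,-1, 7.8,-12,-4,0,0,0,-1, 10.4,-16,-6,0,0,0,-1, 10.4,-16.1,-9,0,0,0,-1]'; python3 -m inch '[0,0,-1.5,0,0,0,-1, 0,0,-3,0,0,0,-1, 0,0,-4,0,0,0,-1, 0,0,-5,0,0,0,-1, 0,0,-5,0,0,0,-1]'
python3 - <<'E'
from h import *
for n in("side","top"):
    cv2.imwrite(f"pics/{n}2.png",bot.capture(n)[:,:,::-1])
t=cv2.imread('pics/top2.png');s=cv2.imread('pics/side2.png')
cv2.imwrite('pics/t2.png',cv2.resize(t[165:295,270:410],None,fx=4.5,fy=4.5,interpolation=cv2.INTER_CUBIC))
cv2.imwrite('pics/s2.png',cv2.resize(s[215:335,195:375],None,fx=4.4,fy=4.4,interpolation=cv2.INTER_CUBIC))
o=bot.get_obs();print(o['tool_pos'],o['tcp_rot'],o['contact_force'],o['grip_width'])
print(proj('side',o['tool_pos']))
E
```

```text
time: 1.6
tool_pos: [525.6, -82.6, 135.7]
tcp_rot: [-3.137, 0.004, -3.029]
contact_force: [1.3, 0.6, -0.2]
grip_width: 0.5
time: 2.1
tool_pos: [524.9, -82.2, 84.6]
tcp_rot: [-3.138, 0.002, -3.029]
contact_force: [-0.5, -0.2, 0.0]
grip_width: 0.6
[525.76560758 -82.50356476  86.03170592] [-3.13710155  0.00455133 -3.02882765] [-0.36963642 -0.19511331  0.28594037] 0.46857915558199476
(np.float64(276.85410991929825), np.float64(247.11113758557573))
```

View pics/s2.png

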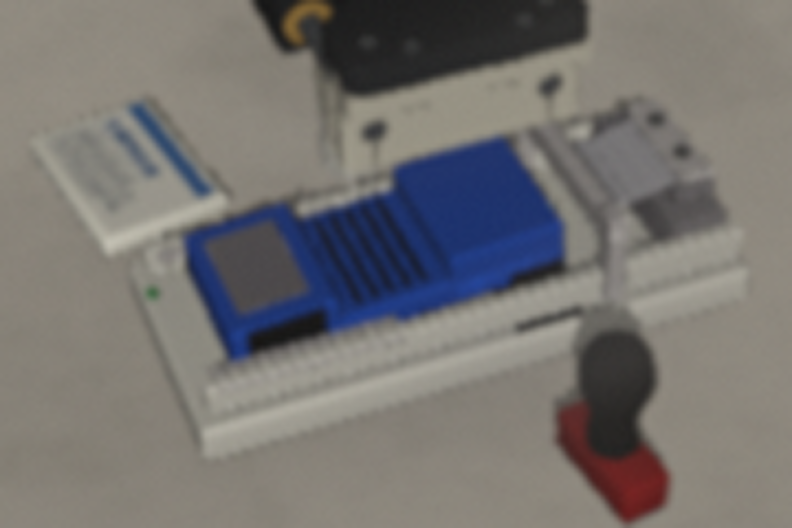

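View pics/t2.png

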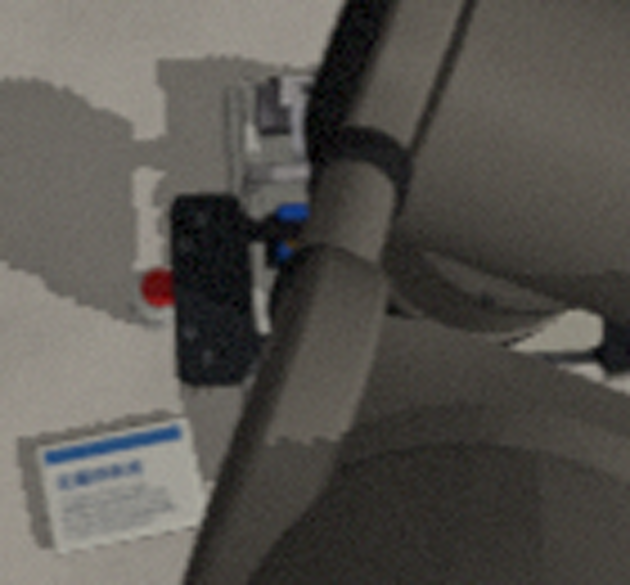

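View pics/side2.png

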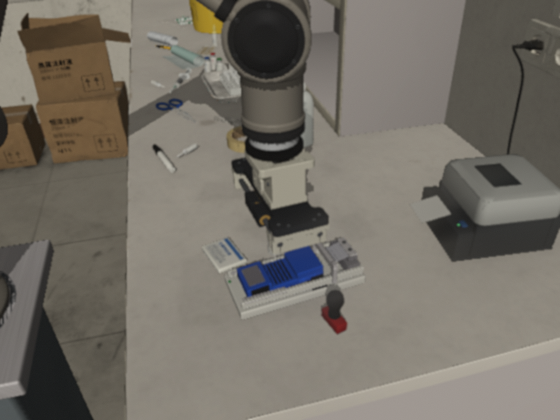

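```bash
python3 - <<'E'
import cv2
s=cv2.imread('pics/side2.png')
cv2.imwrite('pics/s2b.png',cv2.resize(s[150:290,200:380],None,fx=4.2,fy=4.2,interpolation=cv2.INTER_CUBIC))
E
```

```text
(no output)
```

View pics/s2b.png

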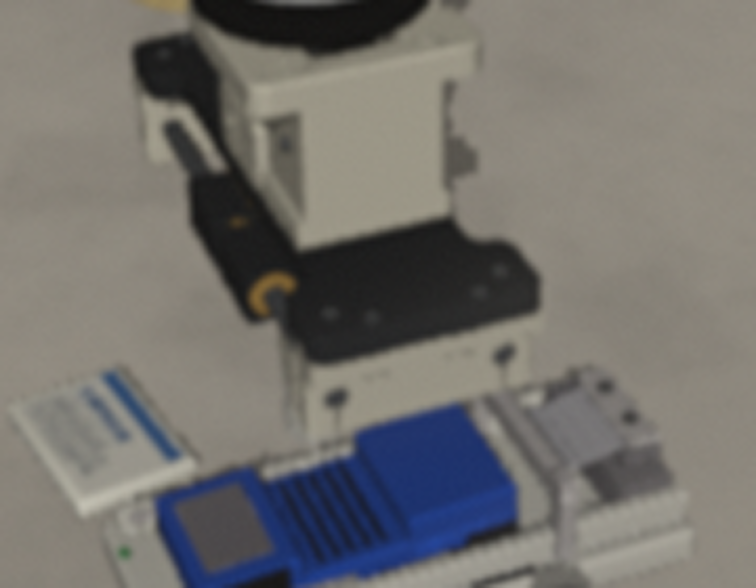

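The gripper hangs clear. The near end of its body (crop 300–530, 320–430) hides the fingertips, and the pack and objects haven't been touched. I'll shift 5 mm left and descend to just above the trough.

```bash
python3 -m inch '[0,0.2,-1,0,0,0,-1, 0,0.5,-2,0,0,0,-1, 0,0.5,-3.2,0,0,0,-1, 0,0.5,-4.2,0,0,0,-1, 0,0.5,-4.5,0,0,0,-1]'; python3 -m inch '[0,0,-0.1,0,0,0,-1, 0,0,-0.3,0,0,0,-1, 0,0,-0.5,0,0,0,-1, 0,0,-0.7,0,0,0,-1, 0,0,-0.8,0,0,0,-1]'
```

```text
time: 2.7
tool_pos: [524.9, -77.2, 39.4]
tcp_rot: [-3.138, 0.002, -3.029]
contact_force: [-0.4, 0.1, -0.1]
grip_width: 0.5
time: 3.2
tool_pos: [525.3, -77.4, 31.9]
tcp_rot: [-3.138, 0.003, -3.029]
contact_force: [-0.8, 0.9, 5.5]
grip_width: 0.1
```

Contact at z = 31.9 mm, as expected. I'll press flat.

```bash
python3 -m inch '[0,0,-0.1,0,0,0,-1, 0,0,-0.2,0,0,0,-1, 0,0,-0.3,0,0,0,-1, 0,0,-0.4,0,0,0,-1, 0,0,-0.4,0,0,0,-1]'
```

```text
time: 3.7
tool_pos: [526.0, -77.3, 28.9]
tcp_rot: [-3.137, 0.005, -3.029]
contact_force: [-0.9, 1.0, 8.8]
grip_width: 0.5
```

```bash
python3 -m inch '[0,0,-0.1,0,0,0,-1, 0,0,-0.2,0,0,0,-1, 0,0,-0.2,0,0,0,-1, 0,0,-0.25,0,0,0,-1, 0,0,-0.25,0,0,0,-1]'
```

```text
time: 4.2
tool_pos: [526.2, -77.3, 28.2]
tcp_rot: [-3.137, 0.006, -3.029]
contact_force: [-5.0, 1.4, 16.6]
grip_width: 0.4
```

```bash
python3 -m inch '[0,0,-0.1,0,0,0,-1, 0,0,-0.1,0,0,0,-1, 0.2,0.02,-0.1,0,0,0,-1, 0.4,0.05,-0.1,0,0,0,-1, 0.6,0.07,-0.1,0,0,0,-1]'
```

```text
time: 4.7
tool_pos: [532.0, -76.7, 28.2]
tcp_rot: [-3.136, 0.006, -3.028]
contact_force: [-4.2, -0.3, 9.7]
grip_width: 0.0
```

```bash
python3 -m inch '[0,0,-0.2,0,0,0,-1, 0,0,-0.25,0,0,0,-1, 0.2,0.02,-0.25,0,0,0,-1, 0.4,0.05,-0.25,0,0,0,-1, 0.6,0.07,-0.25,0,0,0,-1]'
```

```text
time: 5.2
tool_pos: [538.2, -76.5, 28.2]
tcp_rot: [-3.135, 0.007, -3.028]
contact_force: [-7.4, -0.3, 20.1]
grip_width: 0.1
```

```bash
python3 -m inch '[0.2,0.02,-0.2,0,0,0,-1, 0.4,0.05,-0.25,0,0,0,-1, 0.6,0.07,-0.25,0,0,0,-1, 0.8,0.09,-0.25,0,0,0,-1, 1.0,0.12,-0.25,0,0,0,-1]'
python3 - <<'E'
from h import *
s=bot.capture("side")[:,:,::-1]
cv2.imwrite('pics/s3.png',cv2.resize(s[150:330,200:380],None,fx=3.3,fy=3.3,interpolation=cv2.INTER_CUBIC))
o=bot.get_obs();print(o['tool_pos'],o['contact_force'])
E
```

```text
time: 5.7
tool_pos: [548.3, -75.6, 28.2]
tcp_rot: [-3.134, 0.008, -3.028]
contact_force: [-7.0, 1.1, 21.3]
grip_width: 0.2
[548.6792732  -75.52973455  28.14866472] [-6.61710806  0.16804196 20.77774807]
```

View pics/s3.png

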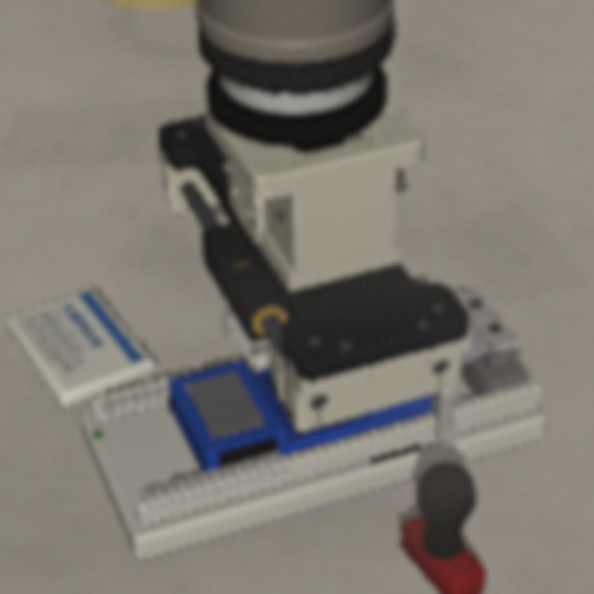

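The pack is moving forward. Its tail corner shifted from about (238,268) to (251,271), roughly 20 mm, so the nose is now entering under the bar and lying flat. I'll keep pushing.

```bash
python3 -m inch '[0.2,0.02,-0.25,0,0,0,-1, 0.4,0.05,-0.25,0,0,0,-1, 0.6,0.07,-0.25,0,0,0,-1, 0.8,0.09,-0.25,0,0,0,-1, 1.0,0.12,-0.25,0,0,0,-1]';python3 -m inch '[0.2,0.02,-0.22,0,0,0,-1, 0.4,0.05,-0.22,0,0,0,-1, 0.6,0.07,-0.22,0,0,0,-1, 0.8,0.09,-0.22,0,0,0,-1, 0.9,0.1,-0.22,0,0,0,-1]'
```

```text
time: 6.25
tool_pos: [557.4, -74.8, 28.1]
tcp_rot: [-3.133, 0.007, -3.027]
contact_force: [-11.7, -1.8, 23.7]
grip_width: 0.2
time: 6.75
tool_pos: [565.4, -74.3, 28.1]
tcp_rot: [-3.133, 0.005, -3.027]
contact_force: [-9.9, -0.2, 22.1]
grip_width: 0.5
```

```bash
python3 -m inch '[0.2,0.03,-0.2,0,0,0,-1, 0.4,0.06,-0.2,0,0,0,-1, 0.6,0.09,-0.2,0,0,0,-1, 0.7,0.1,-0.2,0,0,0,-1, 0.8,0.12,-0.2,0,0,0,-1]'
python3 - <<'E'
from h import *
s=bot.capture("side")[:,:,::-1]
cv2.imwrite('pics/s4.png',cv2.resize(s[150:330,200:380],None,fx=3.3,fy=3.3,interpolation=cv2.INTER_CUBIC))
o=bot.get_obs();print(o['tool_pos'],o['contact_force'])
E
```

```text
time: 7.25
tool_pos: [572.3, -73.5, 28.2]
tcp_rot: [-3.132, 0.003, -3.026]
contact_force: [-9.2, -1.8, 18.8]
grip_width: 0.5
[572.48190368 -73.46216069  28.17586449] [-8.53770412 -0.45721429 18.55183886]
```

View pics/s4.png

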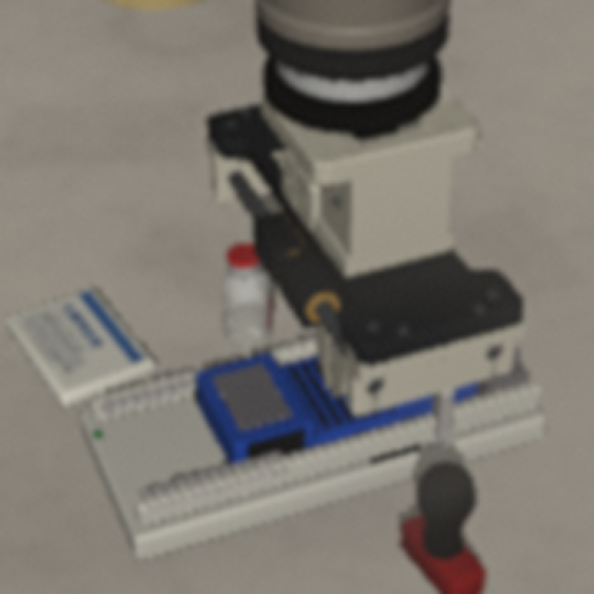

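The tail corner is now at crop (195,393), so the pack has gone another ~11 mm. The finger slipped forward in the trough towards its front wall. I'll keep pushing.

```bash
python3 -m inch '[0.2,0.02,-0.25,0,0,0,-1, 0.3,0.05,-0.25,0,0,0,-1, 0.5,0.07,-0.25,0,0,0,-1, 0.6,0.09,-0.25,0,0,0,-1, 0.7,0.1,-0.25,0,0,0,-1]'
```

```text
time: 7.8
tool_pos: [575.3, -73.1, 28.1]
tcp_rot: [-3.132, -0.005, -3.025]
contact_force: [-24.4, -4.2, 33.5]
grip_width: 0.4
```

```bash
python3 -m inch '[0.4,0.05,-0.15,0,0,0,-1, 0.6,0.07,-0.15,0,0,0,-1, 0.7,0.09,-0.15,0,0,0,-1, 0.8,0.1,-0.15,0,0,0,-1, 0.8,0.1,-0.15,0,0,0,-1]'
python3 - <<'E'
from h import *
s=bot.capture("side")[:,:,::-1]
cv2.imwrite('pics/s5.png',cv2.resize(s[150:330,200:380],None,fx=3.3,fy=3.3,interpolation=cv2.INTER_CUBIC))
o=bot.get_obs();print(o['tool_pos'],o['contact_force'])
E
```

```text
time: 8.3
tool_pos: [575.3, -73.1, 28.2]
tcp_rot: [-3.133, -0.022, -3.024]
contact_force: [-31.8, -7.0, 33.6]
grip_width: 1.0
[575.33046515 -73.11888908  28.15464143] [-32.10232364  -6.29657333  34.78382672]
```

View pics/s5.png

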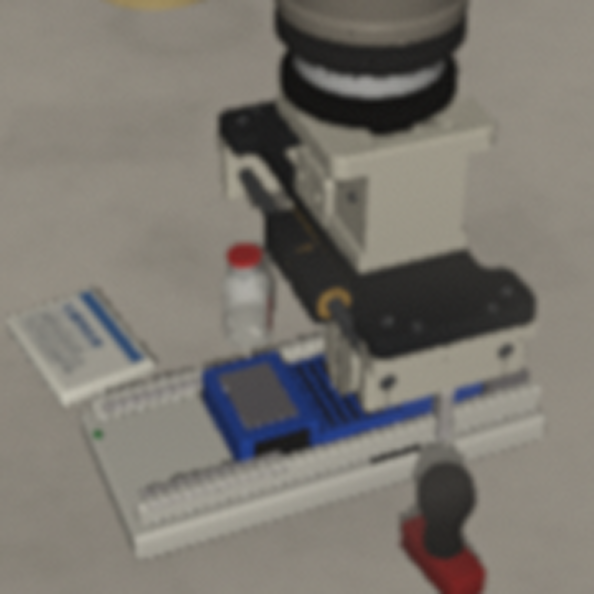

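```bash
python3 - <<'E'
from h import *
C=lambda x,y:(200+(x+.5)/3.3-.5,150+(y+.5)/3.3-.5)
u=np.array([np.cos(.114),np.sin(.114),0]);n=np.array([-u[1],u[0],0]);o=np.array([600,-66,0])
for name,p,z in [('tailL',(203,388),38),('tailR',(240,462),38),('baseRL',(82,415),16),('baseRR',(135,543),16),('base front R',(543,420),16)]:
    w=onz('side',*C(*p),z)-o;print(name,w@u,w@n)
E
```

```text
tailL -96.0799473739078 10.554094680400027
tailR -96.96375218842327 -42.453759644831855
baseRL -149.49740133006554 38.10506273337663
baseRR -150.15404544991725 -50.949502441578545
base front R 54.30912040859803 -49.979981112860365
```

The push stalled at 575 mm with 32 N, against the 10–15 N needed. The tail at about -96 mm matches home (-94) within calibration error. I'll unload, then lift away, then check.

```bash
python3 -m inch '[0.15,0.02,-0.05,0,0,0,-1, 0.05,0,0,0,0,0,-1, 0,0,0.05,0,0,0,-1, -0.05,0,0.15,0,0,0,-1, -0.2,-0.02,0.3,0,0,0,-1]';python3 -m inch '[-0.2,0,0.5,0,0,0,-1, -0.3,0,1.5,0,0,0,-1, -0.3,0,3.5,0,0,0,-1, -0.3,0,6,0,0,0,-1, -0.3,0,9,0,0,0,-1]'
python3 -m inch '[-2,2,4,0,0,0,-1, -5,5,7,0,0,0,-1, -8,9,10,0,0,0,-1, -11,13,10,0,0,0,-1, -14,17,10,0,0,0,-1]'
python3 - <<'E'
from h import *
for n in("side","top"):
    cv2.imwrite(f"pics/{n}6.png",bot.capture(n)[:,:,::-1])
t=cv2.imread('pics/top6.png');s=cv2.imread('pics/side6.png')
cv2.imwrite('pics/t6.png',cv2.resize(t[165:295,270:410],None,fx=4.5,fy=4.5,interpolation=cv2.INTER_CUBIC))
cv2.imwrite('pics/s6.png',cv2.resize(s[215:335,195:375],None,fx=4.4,fy=4.4,interpolation=cv2.INTER_CUBIC))
E
```

```text
time: 8.85
tool_pos: [573.9, -73.1, 30.9]
tcp_rot: [-3.134, -0.021, -3.024]
contact_force: [0.4, 0.7, 1.1]
grip_width: 0.3
time: 9.35
tool_pos: [570.6, -72.9, 122.0]
tcp_rot: [-3.134, -0.021, -3.024]
contact_force: [1.1, -0.3, 0.5]
grip_width: 0.5
time: 9.85
tool_pos: [435.5, 91.1, 224.0]
tcp_rot: [-3.134, -0.017, -3.025]
contact_force: [0.4, -0.2, -0.5]
grip_width: 0.8
```

View pics/s6.png

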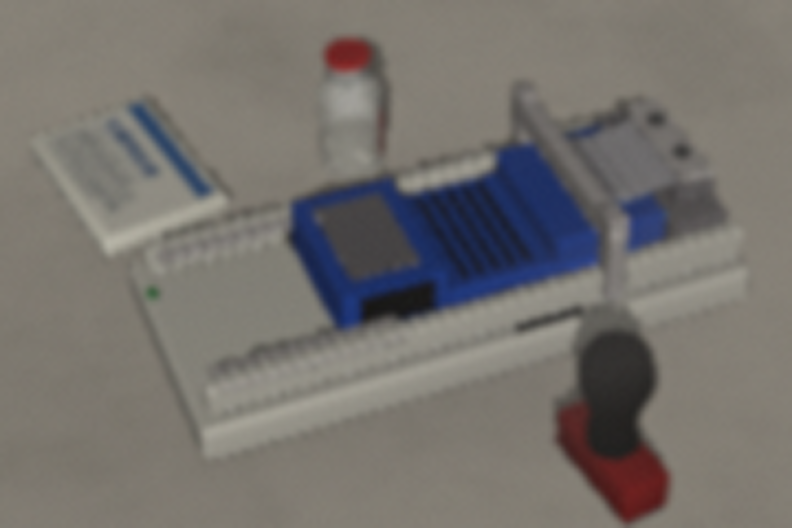

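View pics/t6.png

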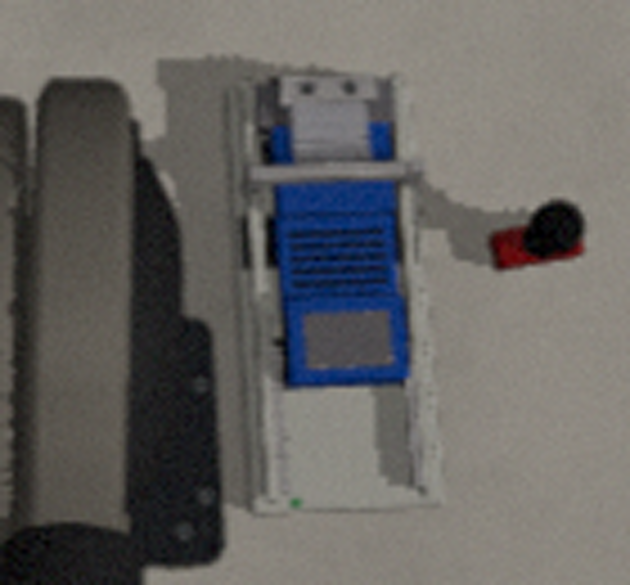

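The pack is under the bar and the spring, and the objects stand where they were. I'll measure the nose distance.

```bash
python3 - <<'E'
from h import *
T=lambda x,y:(270+(x+.5)/4.5-.5,165+(y+.5)/4.5-.5)
S=lambda x,y:(195+(x+.5)/4.4-.5,215+(y+.5)/4.4-.5)
u=np.array([np.cos(.114),np.sin(.114),0]);n=np.array([-u[1],u[0],0]);o=np.array([600,-66,0])
def q(c,name,p,z):
    w=onz(c,*(T if c=='top' else S)(*p),z)-o;print(c,name,(w@u).round(1),(w@n).round(1))
q('top','noseL',(281,125),38);q('top','noseR',(382,122),38)
q('top','tailR',(408,384),38);q('top','tailL',(288,387),38);q('top','tailR z40',(408,384),40.5)
q('top','barfront',(335,178),52);q('top','rear',(255,512),16);q('top','rear',(442,505),16)
q('side','tailL',(293,198),40);q('side','tailR',(344,300),40);q('side','noseR',(664,205),38)
q('side','rearR',(207,432),16);q('side','rearR z0',(207,457),0);q('side','frontR0',(746,294),0);q('side','bar front',(565,148),52);
t=cv2.imread('pics/top6.png');s=cv2.imread('pics/side6.png')
a=cv2.resize(t[185:215,320:370],None,fx=14,fy=14,interpolation=cv2.INTER_CUBIC);cv2.imwrite('pics/t7.png',cv2.convertScaleAbs(a,alpha=1.7))
a=cv2.resize(s[230:280,305:370],None,fx=11,fy=11,interpolation=cv2.INTER_CUBIC);cv2.imwrite('pics/s7.png',cv2.convertScaleAbs(a,alpha=1.7))
E
```

```text
top noseL 27.3 22.0
top noseR 27.2 -26.3
top tailR -98.5 -29.1
top tailL -97.8 26.5
top tailR z40 -98.8 -28.6
top barfront -2.9 0.4
top rear -153.0 42.5
top rear -153.1 -45.3
side tailL -90.8 25.4
side tailR -92.0 -31.1
side noseR 31.6 -27.0
side rearR -147.9 -48.9
side rearR z0 -147.8 -45.1
side frontR0 58.7 -44.6
side bar front 4.9 0.4
```

View pics/t7.png

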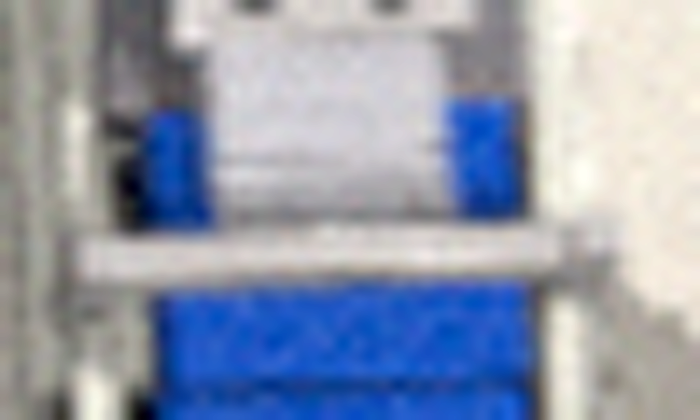

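View pics/s7.png

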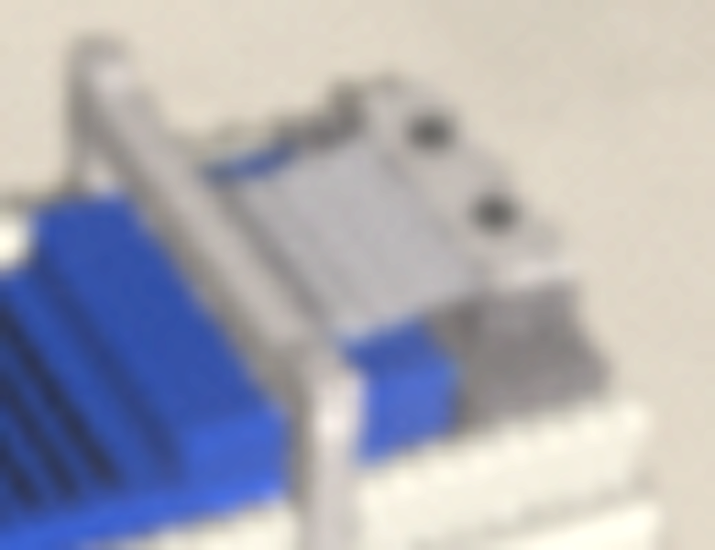

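The nose meets the grey end stop in both close-ups. In the top view it lies 30.2 mm beyond the bar's front (target 30), and the spring rides on it. Handing in.

```bash
python3 - <<'E'
from plant import bot
o=bot.get_obs();print(o['time'],abs(o['dq']).max(),o['contact_force'])
print(bot.close_job())
E
```

```text
9.95 0.07347686819167056 [-0.35976496  0.14178961 -0.89228756]
the job is handed in; nothing more can be done
None
```

I pressed the pack flat with the shut fingertips in the trough and pushed it under the cross-bar and drag spring until it stalled against the end stop. Then I unloaded, lifted clear and handed in at 9.95 s. The hand-in gives no verdict, and the roller and spring joint values can't be read.

- **Pressing down:** the fingertips reached z = 28.2 mm with 16.6 N, before any forward push. The trough floor is at 28 mm when the pack is flat. Force dipped to about 10 N early in the slide, just under the 11 N needed to press it flat. I raised it to about 20 N before the nose reached the bar, and the fingertip height stayed at 28.2 mm.
- **Fully home:** the push stalled at 32 N forward, against the 10–15 N needed to slide. After release, the top view puts the nose 30.2 mm beyond the cross-bar's front (target 30). The close-ups show it against the end stop with the drag spring riding on it.
- **Disagreement between views:** absolute positions differ by several mm. The nose came out at 27 mm in the top view and 32 mm in the side view. Measured against the cradle in the same picture, the nose and tail agree with home, except the side-view bar (about 5 mm out), which gave a nose of about 27 mm.
- **Objects beside the cradle:** by eye in the final pictures, the gauze pack and stamp had not moved, nor had the vial in the side view (the arm hid it from the top camera).
- **At hand-in:** there was no contact force beyond about 1 N of sensor noise. One arm joint was still settling at 0.07 rad/s, well clear of the cradle.

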